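# Hang the loaded hook-on tray in the rail's notch

## Task

Pick up the green hook-on tray with the bearing in it by its black handle, hook it over the sprung steel rail of the stand and feel along the rail until the hook drops fully into the notch. Press only lightly (well under 20 N on the stand), bring the tray's rubber pads back against the stop bar, and ease your grip off only once the rail carries the weight, so that the tray does not drop or swing. The bearing must stay in the tray and the other things on the bench must be left where they are.

Things in the scene. Friction and masses are not known exactly. Their poses are not given: they have to be found in the camera images.
- tray: Green sheet-metal tray, outside 80 (x) x 116 (y) x 34 high mm, walls 3 mm, about 0.3 kg, standing on the bench with a loose bearing in it. Origin: centre of the underside; z up, +x to its back, where a neck 50 mm wide (outer face x=40) rises to the hook. Its load lies well in front of the hook: let go, it swings its lower edge back until the heel pads meet the stop bar.
- tray_grip (a point): Centre of the tray's black handle block, 14 (x) x 56 (y) x 24 (z) mm, at x=0, y=0, z=140 in the tray frame, carried by two steel wires; take it from above, closing along the tray's x.
- tray_hook (a point): Underside of the hook's bridge, at x=48, y=0, z=108 mm of the tray: the middle of the rail's thickness lies here when the lip bears on the rail's back. Bridge 50 mm wide in y, top at z=112. Behind it hangs the lip: inner face x=51, outer x=55, lower edge z=92. Mouth between neck and lip 11 mm. Axes as the tray's.
- bearing: Steel ball bearing, 52 mm across and 15 mm thick, 0.15 kg, lying loose and usually off-centre in the tray. Origin: centre of its underside.
- stand: Fixed stand: two posts (x=30, y=+-125, 220 mm high) on a base 300 mm wide lying at x=-15 to 105. Origin: on the bench under the middle of the rail; z up, y along the rail, +x to the back; the tray hangs on the -x side, its x along the stand's x. Bring it in from the -x side with the lip above the rail.
- rail_top (a point): Level with the rail's top edge at the stand's x=0, y=0, z=190 mm unloaded; axes as the stand's. The rail: flat steel bar on edge, 6 mm thick, 320 long. A square notch in its top edge, 56 wide and 9 deep, centred anywhere from y=-30 to 30 (not measured: slide the hook along to feel it, or look). It is sprung: gives 1 mm per 2 N after the first 1 N, at most 16 mm; this point sinks with it.
- solder_reel: Reel of solder, 56 mm across and 32 mm high, bystander at the right. Origin: centre of its underside.
- timber_short: Short timber batten 35x150x30 mm, bystander at the left. Origin: centre of its underside.
- tray_heel (a point): Middle between the two rubber heel pads on the tray's back wall, at x=42 (their faces), y=0, z=15 mm of the tray; the pads are at y=+-42, z=4 to 26.
- stop_bar (a point): Middle of the black rubber face of the stop bar below the rail, at x=-2.5, y=0, z=86 mm of the stand; face spans z=55 to 118, y=+-138. It is sprung and yields about 1 mm per 3 N, at most 4 mm (this point moves with it). With the tray upright and its lip against the rail's back, the pads stand 3.5 mm off it; hanging free, the tray leans 0.02 to 0.06 rad, lower edge back, pads on it.

How it is judged (in metres and radians):
On the way, in this order (a step that is already met when the one before it is completed fails the run):
1. the tray is lifted by the gripper, clear of the bench, with the bearing in it (height (world z) of tray above 0.04 m and contact force between the fingers and tray above 1 N and z of bearing in the frame of tray below 0.03 m), for 0.1 s.
2. still held, the hook is down in the rail's notch (at least 7 mm below the rail's top edge) (z of tray_hook in the frame of rail_top below -0.007 m and horizontal distance between tray_hook and rail_top below 0.045 m and contact force between the fingers and tray above 1 N), for 0.2 s.
At the end, for the whole second after the job is handed in: The tray hangs released and still from the rail with its hook fully in the notch (7 to 13 mm below the rail's top edge, within 6 mm of the rail's middle plane), its heel pads back against the stop bar (within 2 mm), leaning less than 0.1 rad, the bearing lying in it (z of tray_hook in the frame of rail_top between -0.013 and -0.007 m and x of tray_hook in the frame of rail_top between -0.006 and 0.006 m and y of tray_hook in the frame of rail_top between -0.038 and 0.038 m and x of tray_heel in the frame of stop_bar above -0.002 m and angle between tray's own z axis and vertical below 0.1 rad and linear speed of tray below 0.02 m/s and angular speed of tray below 0.2 rad/s and z of bearing in the frame of tray below 0.02 m and horizontal distance between bearing and tray below 0.045 m and contact force between the fingers and tray below 0.1 N); the robot touches nothing.
It fails at once if the tray is pressed or knocked against the stand, rail or stop bar with more than 20 N (contact force between tray and stand above 20 N).
It fails at once if with its hook in the notch the tray swings or drops (turning faster than 0.6 rad/s, or moving faster than 0.1 m/s) (z of tray_hook in the frame of rail_top below -0.005 m and horizontal distance between tray_hook and rail_top below 0.045 m and (angular speed of tray above 0.6 rad/s or linear speed of tray above 0.1 m/s)).
It fails at once if the bearing leaves the tray (distance between bearing and tray above 0.06 m).
It fails at once if a bystander is moved by more than 20 mm (distance of any of solder_reel, timber_short from where it was at the start of the episode above 0.02 m).
It also fails if it takes over 64 s, if anything falls off the work surface, if the arm or the gripper's body presses on something with over 40 N, if the wrist force passes 120 N, or if a joint passes its speed limit or range.

## Robot

A 6-joint arm with a two-finger parallel gripper is mounted at the origin on a cart in front of the work surface, level with it; the furniture and walls round the work are solid. World frame = base frame: x ahead of the robot, y to its left, z up, the work surface at z = 0. Lengths are in m, angles in degrees, forces in N, time in s.
With the tool pointing down it reaches from about 0.4 to 0.825 m from the base axis. Payload 7 kg.
Tool frame: the origin (TCP) lies at the very end of the fingers, on their centre line; the grasp point (between the pads) lies 19 mm behind it (ctrl.pinch_z is the distance from the TCP to the grasp point, in m); z points along the fingers, x is the direction in which the jaws open and shut, and the axes are right-handed (so a half turn about z gives the same grasp; the last joint's range is limited). The gripper opens to 88 mm and grips with 3 to 60 N. Pads are 19 mm wide; open, the fingers measure 130 mm over their backs; the gripper's body (78 mm by 193 mm) begins 47 mm behind the grasp point.
Start: joints at [81.996, 20.546, 0.682, 0, -70.136, -16.507], TCP at [0.28, 0.614, 0.202] pointing down, gripper open.
Joint ranges: [-176.03, 176.03], [-82.01, 121.73], [-58.28, 71.71], [-173.87, 95.51], [-174.79, -0.11], [-173.66, 173.66]. Speed limits (degrees/s): [136.94, 136.94, 172.46, 180, 180, 180].

## Interface

Orientations are given as [roll, pitch, yaw] about the fixed x, y, z axes, in that order (R = Rz(yaw) Ry(pitch) Rx(roll)).
In Python, from plant import ctrl gives the robot as it stands.
- The arm moves only by the tool carry_out, never from a script. Its argument "increments" is a list of rows, each a list of 7 numbers: the turn, a rotation vector about the world's x, y, z in degrees, then the shift along the world's x, y, z in mm, then the closure, from 0 (fully open) to 1 (shut). In form: [[ax, ay, az, dx, dy, dz, grip], ...]. A call has 1 to 20 rows; each row is the pose to reach, as a shift and turn from the pose commanded when the call began; what a row does not reach only later rows make up. A row lasts 1/8 s, in which the tool goes at most 62.5 mm and 10.7 degrees, less where a joint would pass 70% of its speed; a pose out of reach is approached as far as the arm can. A call with a gripper value outside its range is refused whole. The fingers move at their own pace and stop on an object; the grip force is fixed at half the most. Time passes only in rows, so rows that repeat a pose let the fingers close. It gives the time, the measured TCP pose, the force and the opening at its end, in the units of the state.
- ctrl.get_obs(): the state, without advancing time (a new reading comes with each control period).
- ctrl.snapshot(name): name is "scene" or "top"; returns a dict with "pixels" (400x640x3 uint8, blue, green, red), "intrinsics" (3x3 intrinsics, pixels), "dist" ([k1, k2, p1, p2, k3] as OpenCV has them; the pictures are not rectified), "rvec" (rotation vector, rad) and "tvec" (3), from world to camera coordinates, as OpenCV has them. Camera axes: x right, y down, z forward; pixel columns grow to the right and rows downward; lengths in m; the calibration is good to about 2 mm. A picture is of the moment at which its call begins. There is no depth.
- ctrl.close_job(): hands the job in, once; it reports no verdict.
Trained networks look in a picture, given as the dict that the camera call returned (one of the last four; its "shot" number tells which), for a name from the list of things; names that differ only in an ending like _2 or _b are one class to them, and where a whole thing is asked for, a point or a joint stands for the part that bears it (a point fixed in the world has none). Each returns a list of dicts, best first, with "confidence" (0 to 1); they miss things now and then, are a little off and sometimes report something else, mostly with a low value. They report only what shows in the picture. A call takes as long as a camera call.
- ctrl.search_frame(picture, label): "centre" ([x, y, z] in m, in world coordinates, good to about 4 mm: the middle of the surface that is visible of it).
- ctrl.outline_of(picture, label): "pixels" (400x640 bool, what is visible of it).
The state is a dict: "clock": time; "joint_pos": joint angles; "qvel": joint speeds; "tau": joint torques, N m; "tool_pos": TCP position; "orientation": TCP orientation; "force": force on the tool from outside, world axes, zero at the start; "moment": the same for the moment, N m; "opening": finger opening in m.
Only numpy, scipy, OpenCV 4.12 (cv2) and the standard library are available. Lean on these libraries where they do the work, as an engineer would, in place of code of your own. Each camera call takes 0.05 s, during which the arm holds its last target. There are 200 camera calls.

## Working session

There is one attempt and no reset: what is moved stays moved. The work goes in short steps, Python scripts to look and compute and a tool call to move; the robot and the scene stay as the last step left them, time stands still between calls to the robot, and variables do not carry over. Pictures are saved under pics/ and viewed, about 8 in all and at most 12, crops included, and the job is handed in when it is done.

Besides the shell and the picture viewer there is one more tool, called after "Call:" by a JSON object that holds its "method" and its "body", one argument or row to a line. carry_out: Moves the arm, as the interface text tells. Its arguments: {"type":"object","properties":{"increments":{"type":"array"}},"required":["increments"]}

```bash
ls; mkdir -p pics; python3 - <<'E'
from plant import ctrl
import cv2,numpy as np
o=ctrl.get_obs();print(o['clock'],o['tool_pos'],o['orientation'],o['force'],o['opening'])
ims=[]
for n in("scene","top"):
    s=ctrl.snapshot(n);cv2.imwrite(f'pics/{n}0.png',s['pixels'])
    print(n,s['intrinsics'].tolist() if hasattr(s['intrinsics'],'tolist') else s['intrinsics'],s['dist'])
    R=cv2.Rodrigues(np.array(s['rvec'],float))[0];print('cam',(-R.T@np.array(s['tvec']).reshape(3)).round(3),'fwd',R[2].round(2))
    for l in['tray','tray_grip','tray_hook','tray_heel','bearing','stand','rail_top','stop_bar','solder_reel','timber_short']:
        try:
            r=ctrl.search_frame(s,l);print(l,[(np.round(x['centre'],3).tolist(),round(x['confidence'],2)) for x in r[:3]])
        except Exception as e: print(l,e)
E
```

```text
pics
0.0 [0.27984335 0.61365412 0.20152683] [-1.79991425e+02 -9.53750552e-02 -1.14519701e+02] [ 0.84444183 -0.1812707   0.02877941] 0.0878270628285611
scene [[490.7357062100063, 0.0, 315.28417725473946], [0.0, 490.7357062100063, 202.6553111404622], [0.0, 0.0, 1.0]] [-0.05555865  0.          0.          0.          0.        ]
cam [-0.367  1.067  1.336] fwd [ 0.5  -0.56 -0.67]
tray []
tray_grip []
tray_hook []
tray_heel []
bearing []
stand []
rail_top []
stop_bar [([0.594, 0.007, 0.093], 0.77)]
solder_reel []
timber_short []
top [[441.4779088073698, 0.0, 322.7122549130333], [0.0, 441.4779088073698, 198.92086314051187], [0.0, 0.0, 1.0]] [-0.02689622  0.          0.          0.          0.        ]
cam [0.108 0.141 1.375] fwd [ 0.31 -0.07 -0.95]
tray [([0.613, -0.023, 0.182], 0.74), ([0.434, 0.004, 0.023], 0.66)]
tray_grip [([0.432, 0.004, 0.02], 0.63)]
tray_hook [([0.434, 0.008, 0.021], 0.8)]
tray_heel [([0.432, 0.004, 0.023], 0.86)]
bearing [([0.434, 0.013, 0.016], 0.71)]
stand [([0.611, -0.001, 0.077], 0.93)]
rail_top [([0.611, -0.025, 0.182], 0.67)]
stop_bar [([0.604, 0.002, 0.096], 0.67)]
solder_reel [([0.583, -0.348, 0.032], 0.66)]
timber_short [([0.493, 0.448, 0.03], 0.58), ([0.612, -0.027, 0.18], 0.17)]
```

View pics/scene0.png

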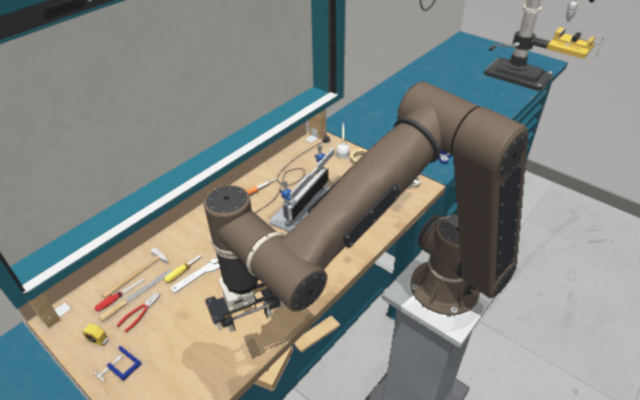

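View pics/top0.png

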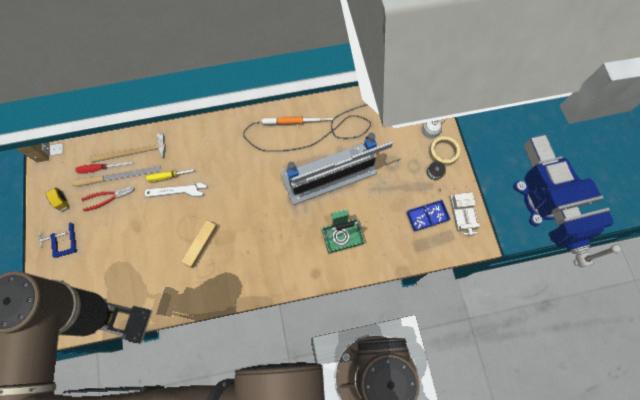

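The top view shows the tray near (343,233), and the rail runs from about (285,180) to (390,145). In the scene view the arm hides the tray. I'll move the arm away to the right, up high, and then measure from both views.

Call:
{"method": "carry_out", "body": {
  "increments": [
    [0,0,0,30,-20,100,0],
    [0,0,-8,60,-60,200,0],
    [0,0,-16,90,-120,200,0],
    [0,0,-24,120,-180,200,0],
    [0,0,-32,150,-240,200,0],
    [0,0,-40,170,-300,200,0],
    [0,0,-48,180,-360,200,0],
    [0,0,-56,190,-420,200,0],
    [0,0,-65,190,-480,200,0],
    [0,0,-65,190,-540,200,0],
    [0,0,-65,190,-600,200,0],
    [0,0,-65,190,-660,200,0],
    [0,0,-65,190,-720,200,0],
    [0,0,-65,190,-780,200,0],
    [0,0,-65,190,-840,200,0],
    [0,0,-65,180,-880,200,0],
    [0,0,-65,180,-880,200,0]
  ]
}}

```text
clock: 3.22
tool_pos: [0.4591, -0.2687, 0.4022]
orientation: [-180.0, -0.0, -179.7]
force: [0.3, -0.1, 0.3]
opening: 0.0878
```

```bash
python3 - <<'E'
from plant import ctrl
import cv2,numpy as np,pickle
o=ctrl.get_obs();print(o['clock'],o['tool_pos'],o['orientation'],o['joint_pos'])
S={}
for n in("scene","top"):
    s=ctrl.snapshot(n);S[n]={k:s[k] for k in('pixels','intrinsics','dist','rvec','tvec')}
    for l in['tray','tray_grip','bearing','stand','solder_reel','timber_short']:
        r=ctrl.search_frame(s,l);print(n,l,[(np.round(x['centre'],3).tolist(),round(x['confidence'],2)) for x in r[:2]])
pickle.dump(S,open('S1.pkl','wb'))
a=S['scene']['pixels'];b=S['top']['pixels']
def proj(s,p): return cv2.projectPoints(np.array([p],float),s['rvec'],s['tvec'],np.array(s['intrinsics']),np.array(s['dist']))[0].ravel()
for n in S:
    print(n,proj(S[n],[.434,.0,.05]),proj(S[n],[.61,0,.15]))
    u,v=((proj(S[n],[.434,.0,.05])+proj(S[n],[.61,0,.15]))/2).astype(int)
    x0=max(u-80,0);y0=max(v-60,0);print('crop',x0,y0)
    cv2.imwrite(f'pics/{n}1.png',cv2.resize(S[n]['pixels'][y0:y0+120,x0:x0+160],None,fx=5,fy=5,interpolation=cv2.INTER_CUBIC))
E
```

```text
3.225 [ 0.45914416 -0.26870474  0.402174  ] [-1.79993418e+02 -3.90638290e-02 -1.79678570e+02] [-9.19408779e+00  3.13174455e+00  3.72127469e+00  1.29500934e-02
 -9.06269684e+01  9.51565770e+00]
scene tray [([0.434, 0.009, 0.028], 0.81)]
scene tray_grip [([0.431, 0.003, 0.03], 0.86)]
scene bearing [([0.609, 0.037, 0.086], 0.57)]
scene stand [([0.611, 0.036, 0.089], 0.72)]
scene solder_reel [([0.577, -0.341, 0.029], 0.66)]
scene timber_short [([0.482, 0.461, 0.027], 0.6)]
top tray []
top tray_grip [([0.435, 0.003, 0.017], 0.88)]
top bearing [([0.431, 0.016, 0.016], 0.73)]
top stand [([0.61, 0.0, 0.074], 0.88)]
top solder_reel []
top timber_short [([0.494, 0.448, 0.029], 0.95)]
scene [344.98832767 220.8036955 ] [309.02790434 181.54672851]
crop 247 141
top [343.94152807 230.61388908] [332.764591   166.57310022]
crop 258 138
```

View pics/scene1.png

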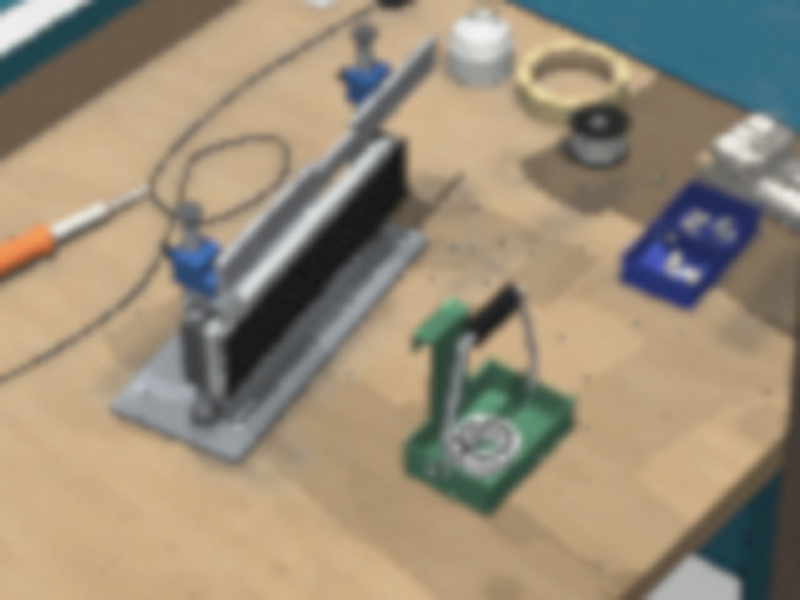

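View pics/top1.png

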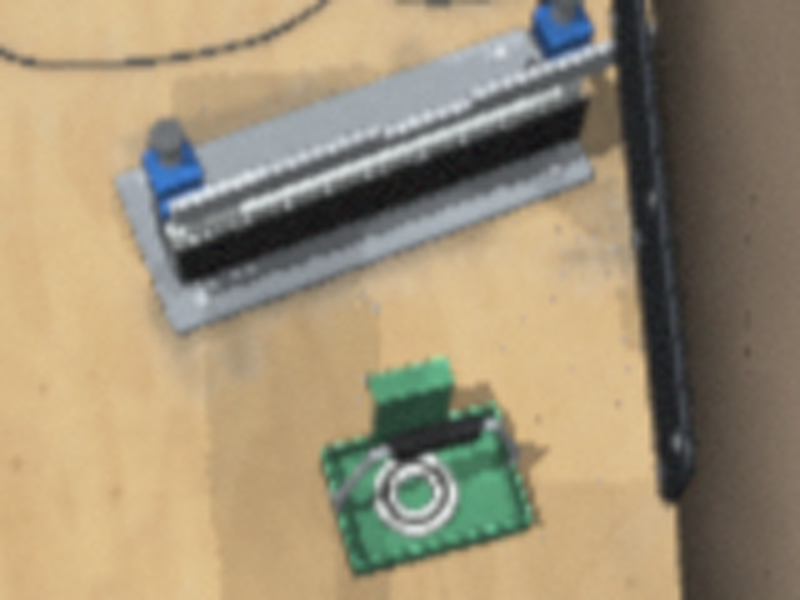

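Both views show the tray squarely below the rail. The notch is visible in both: about (385,132)–(470,98) in the top crop and (305,170)–(352,130) in the scene crop. Next I'll fit planar poses.

```bash
cat > fit.py <<'E'
import cv2,numpy as np,pickle
from scipy.optimize import least_squares
S=pickle.load(open('S1.pkl','rb'))
OFF={'scene':(247,141),'top':(258,138)}
px=lambda n,c:np.array(OFF[n])+(np.array(c,float)+.5)/5-.5
def proj(s,P): return cv2.projectPoints(np.array(P,float).reshape(-1,3),s['rvec'],s['tvec'],np.array(s['intrinsics']),np.array(s['dist']))[0].reshape(-1,2)
def W(q,P):
    P=np.array(P,float)/1000;c,s=np.cos(q[2]),np.sin(q[2])
    return np.c_[q[0]+c*P[:,0]-s*P[:,1],q[1]+s*P[:,0]+c*P[:,1],P[:,2]+q[3]]
def fit(pts,q0):
    f=lambda q:np.concatenate([(proj(S[n],W(q,[p]))[0]-px(n,c)) for n,p,c in pts])
    r=least_squares(lambda q:np.r_[f(q),q[3]/.003],q0,loss='soft_l1',f_scale=1.,x_scale=[.01,.01,.05,.01])
    return r.x,f(r.x).reshape(-1,2)
tray=[('scene',(-40,58,34),(490,488)),('scene',(40,58,34),(410,448)),('scene',(-40,-58,34),(575,398)),('scene',(40,-58,34),(492,362)),('scene',(-40,58,0),(488,512)),('scene',(40,58,0),(408,475)),
('scene',(0,0,140),(495,315)),('scene',(55,25,112),(413,340)),('scene',(40,-25,112),(468,305)),
('top',(-40,58,0),(356,575)),('top',(-40,-58,0),(533,525)),('top',(40,-58,34),(497,408)),('top',(40,58,34),(325,448)),('top',(0,0,140),(437,438)),('top',(55,25,112),(368,377)),('top',(55,-25,112),(450,358))]
stand=[('scene',(0,-160,190),(435,40)),('scene',(-2.5,138,55),(228,395)),('scene',(-2.5,-138,55),(405,195)),('scene',(-2.5,-138,118),(405,140)),('scene',(-15,150,0),(238,462)),('scene',(-15,-150,0),(425,243)),('scene',(105,150,0),(113,412)),
('top',(-2.5,138,55),(185,280)),('top',(-2.5,-138,55),(585,135)),('top',(-2.5,-138,118),(583,98)),('top',(-2.5,138,118),(178,245)),('top',(0,160,190),(172,205)),('top',(0,-160,190),(615,45)),('top',(-15,150,0),(183,333)),('top',(-15,-150,0),(593,180)),('top',(105,150,5),(118,178))]
if __name__=='__main__':
    for nm,p,q0 in(('tray',tray,[.434,0,0,0]),('stand',stand,[.6,0,0,0])):
        q,r=fit(p,q0);print(nm,q[:2].round(4),np.degrees(q[2]).round(2),q[3].round(4))
        for a,b in zip(p,r):print(a[0],a[1],b.round(1))
    for n,c in(('top',(385,132)),('top',(470,98)),('scene',(305,170)),('scene',(352,130))):
        ys=np.arange(-80,80.);d=proj(S[n],W(q,np.c_[0*ys,ys,0*ys+186]))-px(n,c);d=np.hypot(*d.T);print('notch',n,ys[d.argmin()],d.min().round(2))
E
python3 fit.py
```

```text
tray [0.4289 0.0028] 4.16 -0.0008
scene (-40, 58, 34) [1.2 0.2]
scene (40, 58, 34) [-0.6 -0.6]
scene (-40, -58, 34) [1.1 0.3]
scene (40, -58, 34) [ 0.3 -0.7]
scene (-40, 58, 0) [1.4 1.8]
scene (40, 58, 0) [-0.2  0.3]
scene (0, 0, 140) [0.5 0.6]
scene (55, 25, 112) [ 0.6 -0.8]
scene (40, -25, 112) [0.6 0.4]
top (-40, 58, 0) [-0.1  0.5]
top (-40, -58, 0) [-0.5  0.6]
top (40, -58, 34) [ 0.  -2.2]
top (40, 58, 34) [-0.8 -0.5]
top (0, 0, 140) [-0.1 -0.5]
top (55, 25, 112) [-0.1 -0.7]
top (55, -25, 112) [-0.5 -1.3]
stand [ 0.6083 -0.0076] 9.68 0.0007
scene (0, -160, 190) [-2.3  2. ]
scene (-2.5, 138, 55) [0.7 1. ]
scene (-2.5, -138, 55) [1.6 0.6]
scene (-2.5, -138, 118) [ 1.6 -0.5]
scene (-15, 150, 0) [0.5 1. ]
scene (-15, -150, 0) [1.6 0.5]
scene (105, 150, 0) [-0.3  0.1]
top (-2.5, 138, 55) [-0.3 -0. ]
top (-2.5, -138, 55) [-0.5 -0.2]
top (-2.5, -138, 118) [ 2.2 -0.8]
top (-2.5, 138, 118) [-0.   0.1]
top (0, 160, 190) [-7.8  1.2]
top (0, -160, 190) [ 5.2 -3.5]
top (-15, 150, 0) [-1.  -0.4]
top (-15, -150, 0) [ 0.8 -0.7]
top (105, 150, 5) [-0.5 -1.6]
notch top 5.0 1.78
notch top -49.0 1.14
notch scene 15.0 1.06
notch scene -48.0 0.21
```

The tray is at (0.429, 0.003) with yaw 4.2°. The stand is at (0.608, -0.008) with yaw 9.7°, and the notch sits near y≈-20 mm on the rail. I'll go for the handle.

Call:
{"method": "carry_out", "body": {
  "increments": [
    [0,0,0,-5,50,0,0],
    [0,0,1,-10,100,0,0],
    [0,0,2,-20,150,0,0],
    [0,0,3,-25,200,0,0],
    [0,0,4,-30,250,0,0],
    [0,0,4,-30,272,-40,0],
    [0,0,4,-30,272,-90,0],
    [0,0,4,-30,272,-140,0],
    [0,0,4,-30,272,-180,0],
    [0,0,4,-30,272,-210,0],
    [0,0,4,-30,272,-240,0],
    [0,0,4,-30,272,-260,0],
    [0,0,4,-30,272,-277,0],
    [0,0,4,-30,272,-277,0],
    [0,0,4,-30,272,-277,0]
  ]
}}

```text
clock: 5.8
tool_pos: [0.4306, 0.0063, 0.1262]
orientation: [180.0, 0.1, -175.5]
force: [0.2, 1.0, 0.4]
opening: 0.0877
```

```bash
python3 - <<'E'
from plant import ctrl
import cv2,numpy as np
o=ctrl.get_obs();print(o['clock'],o['tool_pos'],o['orientation'],o['force'])
a=ctrl.snapshot('scene')['pixels'][170:270,295:395];b=ctrl.snapshot('top')['pixels'][170:270,300:400]
cv2.imwrite('pics/grasp.png',cv2.resize(np.hstack([a,b]),None,fx=4,fy=4,interpolation=cv2.INTER_CUBIC))
E
```

```text
5.8 [0.43055123 0.00632741 0.1261879 ] [ 1.79995986e+02  5.06083313e-02 -1.75494721e+02] [0.19267241 0.96017367 0.42928799]
```

View pics/grasp.png

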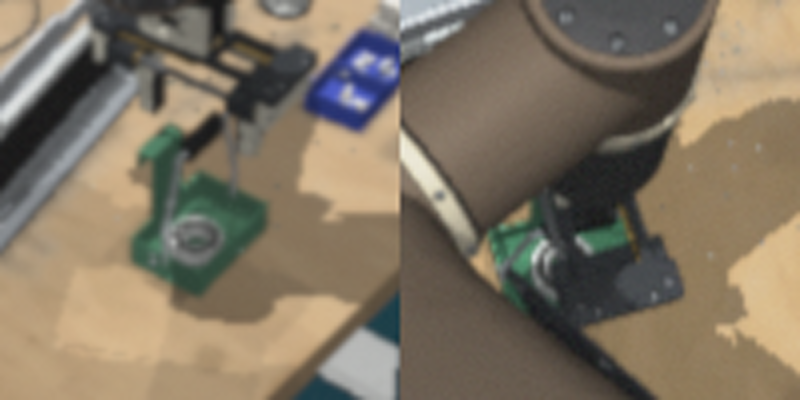

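The scene half of the picture shows the two fingertips, near (152,108) and (245,150), on either side of the handle at (203,137). I'll close the gripper.

Call:
{"method": "carry_out", "body": {
  "increments": [
    [0,0,0,0,0,0,0.3],
    [0,0,0,0,0,0,0.5],
    [0,0,0,0,0,0,0.7],
    [0,0,0,0,0,0,1],
    [0,0,0,0,0,0,1],
    [0,0,0,0,0,0,1],
    [0,0,0,0,0,0,1]
  ]
}}

```text
clock: 6.78
tool_pos: [0.4301, 0.0061, 0.1254]
orientation: [-180.0, -0.0, -175.5]
force: [-0.2, -0.3, 1.2]
opening: 0.0232
```

Call:
{"method": "carry_out", "body": {
  "increments": [
    [0,0,0,0,0,0,1],
    [0,0,0,0,0,0,1],
    [0,0,0,0,0,0,1]
  ]
}}

```text
clock: 7.15
tool_pos: [0.4298, 0.0061, 0.1254]
orientation: [-180.0, -0.0, -175.5]
force: [-2.0, 0.8, 0.4]
opening: 0.013
```

Call:
{"method": "carry_out", "body": {
  "increments": [
    [0,0,0,0,0,3,1],
    [0,0,0,0,0,8,1],
    [0,0,0,0,0,18,1],
    [0,0,0,0,0,30,1],
    [0,0,0,0,0,45,1],
    [0,0,0,0,0,60,1],
    [0,0,0,0,0,75,1],
    [0,0,0,0,0,90,1],
    [0,0,0,0,0,103,1],
    [0,0,0,0,0,111,1],
    [0,0,0,0,0,115,1],
    [0,0,0,0,0,115,1],
    [0,0,0,0,0,115,1]
  ]
}}

```text
clock: 8.78
tool_pos: [0.4298, 0.0061, 0.24]
orientation: [-180.0, -0.1, -175.5]
force: [-0.2, -0.7, -5.5]
opening: 0.0128
```

Call:
{"method": "carry_out", "body": {
  "increments": [
    [0,0,0.2,4,-2,0,1],
    [0,0,0.6,13,-5,0,1],
    [0,0,1.2,25,-10,0,1],
    [0,0,2,40,-16,0,1],
    [0,0,3,57,-23,0,1],
    [0,0,4,74,-30,0,1],
    [0,0,4.6,89,-36,0,1],
    [0,0,5,100,-40,0,1],
    [0,0,5.2,106,-42,0,1],
    [0,0,5.2,108,-43,0,1],
    [0,0,5.2,108,-43,0,1],
    [0,0,5.2,108,-43,0,1]
  ]
}}

```text
clock: 10.28
tool_pos: [0.5377, -0.0367, 0.2407]
orientation: [180.0, 0.0, -170.3]
force: [0.3, 0.8, -4.5]
opening: 0.0131
```

```bash
python3 - <<'E'
from plant import ctrl
import cv2,numpy as np,pickle
from fit import proj,W
o=ctrl.get_obs();print(o['clock'],o['tool_pos'],o['orientation'],o['force'],o['moment'],o['opening'])
s=ctrl.snapshot('scene');t=ctrl.snapshot('top')
pickle.dump({'scene':s,'top':t},open('S2.pkl','wb'))
u,v=proj(s,[.56,-.04,.19])[0].astype(int);x0,y0=u-65,v-50;print(x0,y0)
cv2.imwrite('pics/hov.png',cv2.resize(s['pixels'][y0:y0+100,x0:x0+130],None,fx=6,fy=6,interpolation=cv2.INTER_CUBIC))
q=[.538-.0005,-.040,np.radians(9.7),.115]
for p in [(55,25,112),(55,-25,112),(40,-25,112),(-40,58,34),(40,58,34),(-40,-58,34),(-40,58,0)]:print(p,((proj(s,W(q,[p]))[0]-[x0,y0])*6).round())
for p in [(0,160,190),(0,-160,190),(-3,0,190),(-3,-48,190)]:print(p,((proj(s,W([.6083,-.0076,np.radians(9.68),0],[p]))[0]-[x0,y0])*6).round())
E
```

```text
10.275 [ 0.53773568 -0.03669792  0.2406902 ] [ 1.79992432e+02  1.71346075e-02 -1.70298166e+02] [ 0.31014111  0.81030949 -4.48980446] [ 0.06264343 -0.00415449 -0.02183866] 0.013059967777615719
260 123
(55, 25, 112) [325. 264.]
(55, -25, 112) [366. 222.]
(40, -25, 112) [386. 229.]
(-40, 58, 34) [433. 441.]
(40, 58, 34) [321. 399.]
(-40, -58, 34) [522. 336.]
(-40, 58, 0) [433. 482.]
(0, 160, 190) [162. 443.]
(0, -160, 190) [428. 166.]
(-3, 0, 190) [306. 299.]
(-3, -48, 190) [346. 258.]
```

View pics/hov.png

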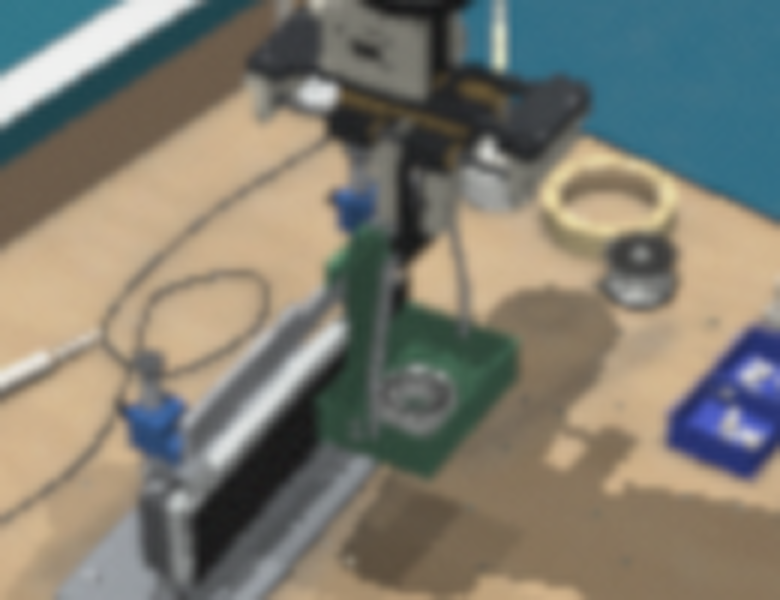

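The tray hangs where I predicted, with its right corner at (520,345) against (522,336). I'll lower it until the lip is about 7 mm above the rail, then approach to feel the neck and pads touch.

Call:
{"method": "carry_out", "body": {
  "increments": [
    [0,0,0,2,0.3,-3,1],
    [0,0,0,6,1,-6,1],
    [0,0,0,11,1.9,-9,1],
    [0,0,0,16,2.7,-10,1],
    [0,0,0,19,3.2,-10,1],
    [0,0,0,21,3.6,-10,1],
    [0,0,0,22,3.7,-10,1],
    [0,0,0,22,3.7,-10,1],
    [0,0,0,22,3.7,-10,1]
  ]
}}

```text
clock: 11.5
tool_pos: [0.56, -0.0331, 0.2305]
orientation: [180.0, 0.0, -170.3]
force: [-0.3, -0.2, -5.4]
opening: 0.0129
```

Call:
{"method": "carry_out", "body": {
  "increments": [
    [0,0,0,1,0.2,0,1],
    [0,0,0,2,0.3,0,1],
    [0,0,0,3,0.5,0,1],
    [0,0,0,4,0.7,0,1],
    [0,0,0,4,0.7,0,1],
    [0,0,0,4,0.7,0,1]
  ]
}}

```text
clock: 12.25
tool_pos: [0.564, -0.0325, 0.2304]
orientation: [180.0, -0.0, -170.3]
force: [-0.4, -0.1, -3.8]
opening: 0.0132
```

```bash
cat > st.py <<'E'
from plant import ctrl
import numpy as np
o=ctrl.get_obs();p=o['tool_pos'];c,s=.9858,.1681
d=(p-np.array([.6083,-.0076,0]))*1000
print(round(o['clock'],2),'stand-frame tcp',(c*d[0]+s*d[1]).round(2),(-s*d[0]+c*d[1]).round(2),(d[2]-125.4).round(2),'F',(c*o['force'][0]+s*o['force'][1]).round(2),(-s*o['force'][0]+c*o['force'][1]).round(2),o['force'][2].round(2),'M',np.round(o['moment'],2),np.round(o['orientation'],2),round(o['opening'],4))
E
python3 st.py
```

```text
12.25 stand-frame tcp -47.85 -17.05 105.03 F -0.36 -0.02 -3.8 M [ 0.01 -0.03 -0.02] [ 1.8000e+02 -1.0000e-02 -1.7031e+02] 0.0132
```

Call:
{"method": "carry_out", "body": {
  "increments": [
    [0,0,0,0.5,0.1,0,1],
    [0,0,0,1,0.2,0,1],
    [0,0,0,1.5,0.3,0,1],
    [0,0,0,2,0.3,0,1],
    [0,0,0,2,0.3,0,1]
  ]
}}

```text
clock: 12.88
tool_pos: [0.5661, -0.0321, 0.2304]
orientation: [-180.0, -0.0, -170.3]
force: [0.3, -1.1, -4.3]
opening: 0.013
```

Call:
{"method": "carry_out", "body": {
  "increments": [
    [0,0,0,0.5,0.1,0,1],
    [0,0,0,1,0.2,0,1],
    [0,0,0,1.5,0.3,0,1],
    [0,0,0,1.5,0.3,0,1]
  ]
}}

```text
clock: 13.38
tool_pos: [0.5675, -0.0319, 0.2304]
orientation: [-180.0, -0.0, -170.3]
force: [0.1, -0.5, -5.1]
opening: 0.0132
```

```bash
python3 st.py;python3 st.py
```

```text
13.38 stand-frame tcp -44.28 -17.06 105.02 F -0.02 -0.49 -5.09 M [0.   0.14 0.05] [-1.8000e+02 -1.0000e-02 -1.7031e+02] 0.0132
13.38 stand-frame tcp -44.28 -17.06 105.02 F -0.02 -0.49 -5.09 M [0.   0.14 0.05] [-1.8000e+02 -1.0000e-02 -1.7031e+02] 0.0132
```

No contact yet, so I'll continue in small steps.

Call:
{"method": "carry_out", "body": {
  "increments": [
    [0,0,0,0.5,0.1,0,1],
    [0,0,0,1,0.2,0,1],
    [0,0,0,1.5,0.3,0,1],
    [0,0,0,1.5,0.3,0,1]
  ]
}}

```text
clock: 13.88
tool_pos: [0.569, -0.0316, 0.2304]
orientation: [-180.0, -0.0, -170.3]
force: [-1.3, 0.6, -4.1]
opening: 0.013
```

Call:
{"method": "carry_out", "body": {
  "increments": [
    [0,0,0,0.5,0.1,0,1],
    [0,0,0,1,0.2,0,1],
    [0,0,0,1,0.2,0,1],
    [0,0,0,1,0.2,0,1]
  ]
}}

```text
clock: 14.38
tool_pos: [0.5699, -0.0315, 0.2304]
orientation: [-180.0, -0.0, -170.3]
force: [-2.6, 0.1, -2.7]
opening: 0.0125
```

```bash
python3 st.py
```

```text
14.38 stand-frame tcp -41.91 -17.07 105.03 F -2.5 0.56 -2.67 M [-0.17  0.88  0.03] [-1.8000e+02 -2.0000e-02 -1.7032e+02] 0.0125
```

Contact is at stand x ≈ -42 on the TCP, at 2.5 N. I'll back off 2 mm so the mouth is centred on the rail, then lower.

Call:
{"method": "carry_out", "body": {
  "increments": [
    [0,0,0,-1,-0.2,0,1],
    [0,0,0,-2,-0.3,0,1],
    [0,0,0,-2.2,-0.4,-1,1],
    [0,0,0,-2.2,-0.4,-3,1],
    [0,0,0,-2.2,-0.4,-5,1],
    [0,0,0,-2.2,-0.4,-7,1],
    [0,0,0,-2.2,-0.4,-9,1],
    [0,0,0,-2.2,-0.4,-9,1]
  ]
}}

```text
clock: 15.38
tool_pos: [0.5678, -0.0317, 0.2212]
orientation: [180.0, -0.0, -170.3]
force: [-1.2, -0.7, -5.2]
opening: 0.0126
```

```bash
python3 st.py
```

```text
15.38 stand-frame tcp -44.02 -16.98 95.79 F -1.27 -0.53 -5.19 M [0.13 0.14 0.01] [ 1.8000e+02 -2.0000e-02 -1.7031e+02] 0.0126
```

Call:
{"method": "carry_out", "body": {
  "increments": [
    [0,0,0,0,0,-1,1],
    [0,0,0,0,0,-3,1],
    [0,0,0,0,0,-5,1],
    [0,0,0,0,0,-7,1],
    [0,0,0,0,0,-9,1],
    [0,0,0,0,0,-10,1],
    [0,0,0,0,0,-10,1]
  ]
}}

```text
clock: 16.25
tool_pos: [0.5678, -0.0317, 0.2113]
orientation: [180.0, -0.0, -170.3]
force: [-0.4, 0.4, -4.6]
opening: 0.0127
```

```bash
python3 st.py
```

```text
16.25 stand-frame tcp -43.96 -16.99 85.94 F -0.32 0.48 -4.61 M [ 0.04  0.15 -0.01] [ 1.8000e+02 -1.0000e-02 -1.7031e+02] 0.0127
```

Call:
{"method": "carry_out", "body": {
  "increments": [
    [0,0,0,0,0,-1,1],
    [0,0,0,0,0,-2,1],
    [0,0,0,0,0,-3,1],
    [0,0,0,0,0,-4,1],
    [0,0,0,0,0,-5,1],
    [0,0,0,0,0,-6,1],
    [0,0,0,0,0,-6,1]
  ]
}}

```text
clock: 17.12
tool_pos: [0.5678, -0.0318, 0.2053]
orientation: [180.0, -0.0, -170.3]
force: [-0.5, 0.6, -3.8]
opening: 0.0127
```

```bash
python3 st.py
```

```text
17.12 stand-frame tcp -44.0 -17.0 79.91 F -0.35 0.62 -3.78 M [0.07 0.19 0.05] [ 1.8000e+02 -1.0000e-02 -1.7031e+02] 0.0127
```

Call:
{"method": "carry_out", "body": {
  "increments": [
    [0,0,0,0,0,-0.5,1],
    [0,0,0,0,0,-1,1],
    [0,0,0,0,0,-2,1],
    [0,0,0,0,0,-3,1],
    [0,0,0,0,0,-3,1]
  ]
}}

```text
clock: 17.75
tool_pos: [0.5678, -0.0317, 0.2023]
orientation: [180.0, -0.0, -170.3]
force: [-0.2, -0.7, -4.4]
opening: 0.013
```

```bash
python3 st.py
```

```text
17.75 stand-frame tcp -44.0 -16.99 76.91 F -0.31 -0.67 -4.37 M [ 0.1   0.18 -0.02] [ 1.8000e+02 -1.0000e-02 -1.7031e+02] 0.013
```

No support is felt 5 mm below the rail's top level, so the hook is already in the notch. I'll keep lowering until the rail takes the load.

Call:
{"method": "carry_out", "body": {
  "increments": [
    [0,0,0,0,0,-1,1],
    [0,0,0,0,0,-2,1],
    [0,0,0,0,0,-3,1],
    [0,0,0,0,0,-4,1],
    [0,0,0,0,0,-5,1],
    [0,0,0,0,0,-6,1],
    [0,0,0,0,0,-6,1],
    [0,0,0,0,0,-6,1]
  ]
}}

```text
clock: 18.75
tool_pos: [0.5677, -0.0319, 0.1967]
orientation: [-180.0, -0.0, -170.3]
force: [-5.0, 0.3, 2.3]
opening: 0.0128
```

```bash
python3 st.py;python3 - <<'E'
from plant import ctrl
import cv2,numpy as np
from fit import proj
s=ctrl.snapshot('scene')
u,v=proj(s,[.59,-.02,.17])[0].astype(int);x0,y0=u-50,v-38
cv2.imwrite('pics/in.png',cv2.resize(s['pixels'][y0:y0+75,x0:x0+100],None,fx=8,fy=8,interpolation=cv2.INTER_CUBIC))
E
```

```text
18.75 stand-frame tcp -44.11 -17.11 71.31 F -4.89 1.15 2.32 M [0.06 1.63 0.03] [-1.7999e+02 -1.0000e-02 -1.7031e+02] 0.0128
```

View pics/in.png

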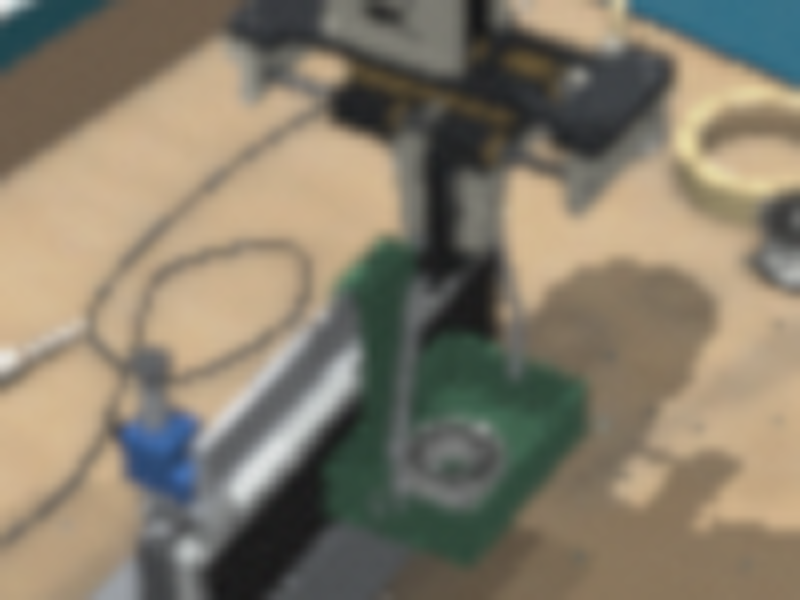

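Vertical support rose to about 6.7 N with the bridge on the notch floor. That matches a rail stiffness of 2 N/mm and a floor at about tray z = 74. The picture shows the neck on the rail and the bearing in the tray. The pads push -x with about 5 N, so I'll ease up slightly, pull the lip back against the rail and lean the tray to its hanging angle.

Call:
{"method": "carry_out", "body": {
  "increments": [
    [0,0,0,-0.3,0,0.5,1],
    [0,0,0,-0.7,-0.1,0.5,1],
    [0,0,0,-1.2,-0.2,0.5,1],
    [0,0,0,-1.5,-0.25,0.5,1],
    [0,0,0,-1.5,-0.25,0.5,1]
  ]
}}

```text
clock: 19.42
tool_pos: [0.5667, -0.0319, 0.197]
orientation: [180.0, 0.0, -170.3]
force: [-0.0, -0.2, -2.1]
opening: 0.0127
```

```bash
python3 st.py
```

```text
19.43 stand-frame tcp -45.1 -16.94 71.62 F -0.05 -0.16 -2.15 M [ 0.06 -0.16  0.05] [ 1.800e+02  4.000e-02 -1.703e+02] 0.0127
```

Call:
{"method": "carry_out", "body": {
  "increments": [
    [0.06,-0.36,0,-0.3,0,-0.3,1],
    [0.12,-0.72,0,-0.6,-0.1,-0.6,1],
    [0.18,-1.08,0,-0.9,-0.15,-0.9,1],
    [0.24,-1.44,0,-1.1,-0.2,-1.2,1],
    [0.3,-1.8,0,-1.3,-0.2,-1.5,1],
    [0.3,-1.8,0,-1.3,-0.2,-1.5,1],
    [0.3,-1.8,0,-1.3,-0.2,-1.5,1]
  ]
}}

```text
clock: 20.3
tool_pos: [0.565, -0.0323, 0.1955]
orientation: [-180.0, 1.8, -170.3]
force: [-0.7, 0.1, 1.8]
opening: 0.0127
```

```bash
python3 st.py
```

```text
20.3 stand-frame tcp -46.87 -17.09 70.14 F -0.65 0.19 1.83 M [-0.42  0.38  0.05] [-179.98    1.81 -170.31] 0.0127
```

Call:
{"method": "carry_out", "body": {
  "increments": [
    [0,0,0,-0.3,0,0.3,1],
    [0,0,0,-0.6,-0.1,0.5,1],
    [0,0,0,-1,-0.2,0.6,1],
    [0,0,0,-1,-0.2,0.6,1]
  ]
}}

```text
clock: 20.8
tool_pos: [0.5639, -0.0323, 0.1958]
orientation: [180.0, 1.8, -170.3]
force: [0.3, 0.1, -1.4]
opening: 0.0126
```

```bash
python3 st.py
```

```text
20.8 stand-frame tcp -47.87 -16.85 70.43 F 0.29 0.0 -1.37 M [ 0.11 -0.03  0.04] [ 179.99    1.81 -170.31] 0.0126
```

Call:
{"method": "carry_out", "body": {
  "increments": [
    [0,0,0,-0.5,-0.1,0,1],
    [0,0,0,-1,-0.2,0,1],
    [0,0,0,-1,-0.2,0,1]
  ]
}}

```text
clock: 21.18
tool_pos: [0.5629, -0.0326, 0.196]
orientation: [180.0, 1.8, -170.3]
force: [0.6, 0.8, -2.7]
opening: 0.0126
```

```bash
python3 st.py
```

```text
21.18 stand-frame tcp -48.93 -16.97 70.57 F 0.71 0.68 -2.68 M [0.22 0.01 0.04] [ 180.      1.82 -170.31] 0.0126
```

Call:
{"method": "carry_out", "body": {
  "increments": [
    [0,0,0,-0.5,-0.1,-0.2,1],
    [0,0,0,-1,-0.2,-0.4,1],
    [0,0,0,-1,-0.2,-0.4,1]
  ]
}}

```text
clock: 21.55
tool_pos: [0.5621, -0.0328, 0.1957]
orientation: [-180.0, 1.8, -170.3]
force: [1.3, 0.0, -2.1]
opening: 0.0128
```

```bash
python3 st.py
```

```text
21.55 stand-frame tcp -49.73 -17.08 70.31 F 1.24 -0.19 -2.08 M [ 0.25 -0.31  0.05] [-179.99    1.84 -170.31] 0.0128
```

Call:
{"method": "carry_out", "body": {
  "increments": [
    [0.03,-0.2,0,0,0,-0.3,1],
    [0.06,-0.4,0,0,0,-0.6,1],
    [0.1,-0.6,0,-0.1,0,-0.9,1],
    [0.13,-0.8,0,-0.1,0,-1.2,1],
    [0.13,-0.8,0,-0.1,0,-1.2,1],
    [0.13,-0.8,0,-0.1,0,-1.2,1]
  ]
}}

```text
clock: 22.3
tool_pos: [0.5621, -0.0329, 0.1947]
orientation: [-180.0, 2.7, -170.3]
force: [0.6, -2.0, 1.4]
opening: 0.0128
```

```bash
python3 st.py
```

```text
22.3 stand-frame tcp -49.78 -17.17 69.3 F 0.22 -2.05 1.44 M [-0.36 -0.28  0.09] [-179.97    2.66 -170.3 ] 0.0128
```

Call:
{"method": "carry_out", "body": {
  "increments": [
    [0.03,-0.2,0,0,0,0,1],
    [0.06,-0.4,0,0,0,0,1],
    [0.1,-0.6,0,-0.1,0,0,1],
    [0.1,-0.6,0,-0.1,0,-0.1,1],
    [0.1,-0.6,0,-0.1,0,-0.1,1]
  ]
}}

```text
clock: 22.92
tool_pos: [0.5621, -0.0328, 0.1945]
orientation: [-180.0, 3.3, -170.3]
force: [3.5, -2.4, 1.1]
opening: 0.0124
```

```bash
python3 st.py
```

```text
22.93 stand-frame tcp -49.76 -17.13 69.11 F 3.05 -2.97 1.07 M [-0.76 -1.06  0.02] [-179.97    3.27 -170.31] 0.0124
```

Call:
{"method": "carry_out", "body": {
  "increments": [
    [0,0,0,0.4,0.1,0,1],
    [0,0,0,0.8,0.2,0,1],
    [0,0,0,0.8,0.2,0,1],
    [0,0,0,0.8,0.2,0,1]
  ]
}}

```text
clock: 23.42
tool_pos: [0.5623, -0.0327, 0.1942]
orientation: [-180.0, 3.2, -170.3]
force: [0.3, -2.4, 1.9]
opening: 0.0128
```

```bash
python3 st.py
```

```text
23.43 stand-frame tcp -49.59 -17.04 68.85 F -0.13 -2.39 1.91 M [-0.98  0.07  0.1 ] [-179.98    3.2  -170.31] 0.0128
```

Call:
{"method": "carry_out", "body": {
  "increments": [
    [0,0,0,0.1,-0.5,0,1],
    [0,0,0,0.2,-1,0.2,1],
    [0,0,0,0.2,-1,0.4,1],
    [0,0,0,0.2,-1,0.4,1]
  ]
}}

```text
clock: 23.92
tool_pos: [0.5625, -0.0332, 0.1944]
orientation: [180.0, 3.2, -170.3]
force: [-1.8, 2.2, 1.3]
opening: 0.013
```

```bash
python3 st.py
```

```text
23.93 stand-frame tcp -49.47 -17.52 68.96 F -1.42 2.47 1.28 M [0.96 0.81 0.22] [ 179.98    3.2  -170.31] 0.013
```

Call:
{"method": "carry_out", "body": {
  "increments": [
    [0,0,0,0,0.2,0.2,1],
    [0,0,0,-0.2,0.4,0.4,1],
    [0,0,0,-0.2,0.4,0.4,1],
    [0,0,0,-0.2,0.4,0.4,1]
  ]
}}

```text
clock: 24.42
tool_pos: [0.5626, -0.0332, 0.195]
orientation: [-180.0, 3.2, -170.3]
force: [-1.0, 1.5, -0.8]
opening: 0.0128
```

```bash
python3 st.py
```

```text
24.43 stand-frame tcp -49.39 -17.53 69.62 F -0.75 1.7 -0.78 M [0.77 0.63 0.14] [-179.99    3.23 -170.32] 0.0128
```

Call:
{"method": "carry_out", "body": {
  "increments": [
    [0,0,0,0,0.3,-0.2,1],
    [0,0,0,0,0.4,-0.2,1],
    [0,0,0,0,0.4,-0.2,0.9],
    [0,0,0,0,0.4,-0.2,0.88],
    [0,0,0,0,0.4,-0.2,0.87],
    [0,0,0,0,0.4,-0.2,0.86]
  ]
}}

```text
clock: 25.18
tool_pos: [0.5626, -0.0329, 0.195]
orientation: [-180.0, 3.2, -170.3]
force: [-2.1, -0.6, 0.3]
opening: 0.0129
```

```bash
python3 st.py
```

```text
25.18 stand-frame tcp -49.34 -17.3 69.59 F -2.16 -0.28 0.26 M [-0.23  0.95  0.09] [-179.98    3.23 -170.31] 0.0129
```

Call:
{"method": "carry_out", "body": {
  "increments": [
    [0,0,0,0,0,0,0.856],
    [0,0,0,0,0,0,0.854],
    [0,0,0,0,0,0,0.852],
    [0,0,0,0,0,0,0.85],
    [0,0,0,0,0,0,0.848],
    [0,0,0,0,0,0,0.846]
  ]
}}

```text
clock: 25.92
tool_pos: [0.5626, -0.0328, 0.195]
orientation: [-180.0, 3.2, -170.3]
force: [-1.9, -1.2, 0.9]
opening: 0.0136
```

```bash
python3 st.py
```

```text
25.93 stand-frame tcp -49.25 -17.21 69.57 F -2.05 -0.91 0.94 M [-0.42  1.06  0.07] [-179.98    3.24 -170.31] 0.0136
```

Call:
{"method": "carry_out", "body": {
  "increments": [
    [0,0,0,0,0,0,0.844],
    [0,0,0,0,0,0,0.842],
    [0,0,0,0,0,0,0.84],
    [0,0,0,0,0,0,0.838],
    [0,0,0,0,0,0,0.836],
    [0,0,0,0,0,0,0.834],
    [0,0,0,0,0,0,0.832],
    [0,0,0,0,0,0,0.83]
  ]
}}

```text
clock: 26.92
tool_pos: [0.5629, -0.0326, 0.195]
orientation: [-180.0, 3.3, -170.3]
force: [-0.6, 0.4, 0.1]
opening: 0.0147
```

```bash
python3 st.py
```

```text
26.93 stand-frame tcp -48.98 -17.03 69.63 F -0.56 0.46 0.05 M [0.04 0.18 0.07] [-179.99    3.27 -170.31] 0.0147
```

Call:
{"method": "carry_out", "body": {
  "increments": [
    [0,0,0,0,0,0,0.828],
    [0,0,0,0,0,0,0.825],
    [0,0,0,0,0,0,0.82],
    [0,0,0,0,0,0,0.81],
    [0,0,0,0,0,0,0.79],
    [0,0,0,0,0,0,0.75],
    [0,0,0,0,0,0,0.7],
    [0,0,0,0,0,0,0.6],
    [0,0,0,0,0,0,0.5],
    [0,0,0,0,0,0,0.5],
    [0,0,0,0,0,0,0.5]
  ]
}}

```text
clock: 28.3
tool_pos: [0.5627, -0.0328, 0.195]
orientation: [-180.0, 3.2, -170.3]
force: [-0.7, -0.1, -0.4]
opening: 0.0439
```

```bash
python3 st.py
```

```text
28.3 stand-frame tcp -49.24 -17.17 69.57 F -0.68 0.05 -0.42 M [-0.01  0.19 -0.05] [-179.98    3.24 -170.31] 0.0439
```

Call:
{"method": "carry_out", "body": {
  "increments": [
    [0,0,0,-0.3,0,4,0.5],
    [0,0,0,-0.8,0,14,0.5],
    [0,0,0,-1.6,0,28,0.5],
    [0,0,0,-2.8,0,50,0.5],
    [0,0,0,-4,0,75,0.5],
    [0,0,0,-5,0,110,0.5],
    [0,0,0,-5,0,150,0.5],
    [0,0,0,-10,-40,190,0.5],
    [0,0,0,-20,-90,200,0.5],
    [0,0,0,-30,-140,200,0.5],
    [0,0,0,-40,-190,200,0.5],
    [0,0,0,-40,-240,200,0.5],
    [0,0,0,-40,-240,200,0.5]
  ]
}}

```text
clock: 29.92
tool_pos: [0.5219, -0.2757, 0.3953]
orientation: [-180.0, 3.2, -170.5]
force: [-0.5, 0.7, -0.4]
opening: 0.0437
```

```bash
python3 st.py; python3 - <<'E'
from plant import ctrl
import cv2,numpy as np
from fit import proj
im=[]
for n in('scene','top'):
    s=ctrl.snapshot(n);u,v=proj(s,[.58,-.02,.14])[0].astype(int)
    im.append(s['pixels'][v-40:v+40,u-40:u+40])
    for l in('tray','bearing','solder_reel','timber_short'):
        r=ctrl.search_frame(s,l);print(n,l,[(np.round(x['centre'],3).tolist(),round(x['confidence'],2)) for x in r[:1]])
cv2.imwrite('pics/end.png',cv2.resize(np.hstack(im),None,fx=5,fy=5,interpolation=cv2.INTER_CUBIC))
E
```

```text
29.93 stand-frame tcp -130.22 -249.79 269.95 F -0.35 0.78 -0.43 M [ 0.09  0.13 -0.01] [-179.97    3.22 -170.54] 0.0437
scene tray []
scene bearing [([0.566, -0.028, 0.087], 0.58)]
scene solder_reel []
scene timber_short [([0.485, 0.461, 0.024], 0.85)]
top tray [([0.571, -0.033, 0.093], 0.66)]
top bearing [([0.567, -0.022, 0.083], 0.6)]
top solder_reel []
top timber_short [([0.492, 0.449, 0.028], 0.82)]
```

View pics/end.png

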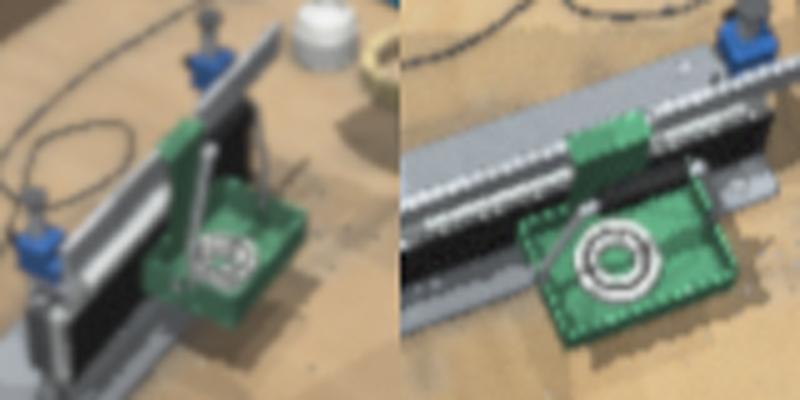

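Both views show the tray hanging level on the rail. The bridge lies flush in the rail line, at about (185,135) on the left and (608,130) on the right, the bearing is in the tray and the gripper is clear.

```bash
python3 -c "
from plant import ctrl
print(ctrl.close_job())"
```

```text
the job is handed in; nothing more can be done
None
```

The tray is hanging released on the rail with its hook in the notch, and I handed the job in at about 30 s of the 64 s. The hand-in reports no verdict.

**What I did**
- I fitted the tray and stand positions from both cameras and picked the tray up by its black handle.
- I felt for the rail and stop bar with light contact (about 2.5 N), then backed off 2 mm and lowered. The cameras had shown the notch, and the hook went straight in, so I didn't need to slide along the rail.
- I pulled the lip back against the rail and leaned the tray until the pads met the stop bar. I eased the grip off only once the rail carried the weight. The highest load I read on the stand was about 8 N.

**Last checks**
- **Hook depth:** the hook met no support at 5 mm below the rail's top edge. It rested at about 8–9 mm, which fits the 9 mm notch.
- **Release:** the wrist force was near zero at release, and the TCP stayed put to within about 0.3 mm.
- **Final pictures:** they show the bridge down in the rail line, the bearing lying in the tray and the gripper clear.
- **Bystanders:** the timber batten has not moved. The networks did not find the solder reel in the last pictures. The arm never went near it low down, and it stood in place in an earlier picture.

**What I could not confirm**
- I inferred the pads' contact with the stop bar, and the lean of about 3°, from forces and tool tilt. The pictures are too coarse to measure them.
- In the fit, the rail's ends appeared about 20 mm short of the stated length.

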